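# Rock-test and reject the bent access cover

## Task

Three aluminium access covers lie on the dark granite surface plate, and one of them is bent: one of its ends stands up clear of the stone. Rock that cover over onto its bent end, so that the raised end goes down to the stone, then let go so that it rocks back. Then take it by its black grip and lay it down flat in the middle of the red reject tray, leaving the two sound covers where they lie.

Things in the scene. Friction and masses are not known exactly. Their poses are not given: they have to be found in the camera images.
- cover_bent: Bent cover, sized as sound_a. Folded up 14 deg along a line across it at x = +20 mm: x -72..+20 lies flat on the stone, the +x end (x = +70) stands 12 mm clear. About 2 N down near that end (x = +58) rocks it 14 deg about the fold until the bent part lies on the stone; released, it falls back level. Origin: underside, below the grip's middle; z up. Starts level on the plate, origin at z = 0.050 m.
- cover_sound_a: Sound, flat cover: aluminium sheet 144 mm long (its x), 85 mm wide (its y), 4 mm thick, 0.25 kg; black upright grip block in the middle, 20 mm along x, 50 mm along y, top 38 mm above the underside. Origin: underside, below the grip's middle; z up. Lies on the granite surface plate.
- cover_sound_b: Second sound, flat cover, like sound_a (same size, grip, origin and axes). All three covers lie side by side, in any order, on the surface plate: a fixed dark slab, 280 by 380 mm, its top 50 mm above the bench.
- reject_tray: Open red plastic tray, fixed to the bench: outside 200 mm long (its x) by 140 mm wide (its y) by 35 mm high, walls and floor 5 mm thick. Origin: underside centre, z up; the inner floor is 5 mm above it.
There are look-alikes about, which are no part of the job. Leave any turquoise look-alike of the cover_bent alone.

How it is judged:
By the outcome, as a careful person would: the job done as asked, in the order asked, and still so for the second after the job is handed in, with the robot touching nothing.
It also fails if it takes over 51 s, if anything falls off the work surface, if the arm or the gripper's body presses on something with over 40 N, if the wrist force passes 120 N, or if a joint passes its speed limit or range.

## Robot

A 7-joint arm with a two-finger parallel gripper is mounted at the origin on the work surface. World frame = base frame: x ahead of the robot, y to its left, z up, the work surface at z = 0. Lengths are in mm, angles in rad, forces in N, time in s.
With the tool pointing down it reaches from about 400 to 875 mm from the base axis. Payload 4.4 kg.
Tool frame: the origin (TCP) lies midway between the tips of the shut fingers; the grasp point (between the pads) lies 19 mm behind it; x points along the fingers, z is the direction in which the jaws open and shut, and the axes are right-handed (so a half turn about x gives the same grasp; the last joint's range is limited). The gripper opens to 85 mm and grips with 20 to 120 N. Pads are 22 mm wide; open, the fingers measure 114 mm over their backs; the gripper's body (76 mm by 85 mm) begins 54 mm behind the grasp point. The pads swing forward as they close: fully open they stand 13 mm farther back than shut.
Start: joints at [-1.348, 0.628, 0.038, 1.517, -0.027, 0.996, -0.02], TCP at [185.097, 623.103, 231.313] pointing down, gripper open.
Joint ranges: [-3.06, 3.06], [-0.37, 2.12], [-1.25, 1.32], [0.18, 2.47], [-1.1, 4.24], [0.23, 1.98], [-2.94, 2.94]. Speed limits (rad/s): [2.57, 2.57, 3.14, 3.14, 3.14, 3.14, 3.14].

## Interface

Orientations are given as [roll, pitch, yaw] about the fixed x, y, z axes, in that order (R = Rz(yaw) Ry(pitch) Rx(roll)).
In Python, from cell import ctrl gives the robot as it stands. The module is installed in compiled form; this text tells all that it offers.
- The arm moves only by the tool servo_tool, never from a script. Its argument "rows" is a list of rows, each an object of numbers: "dx", "dy", "dz": the shift along the tool's x, y, z in units of 750 mm (1.0 is 750 mm); "wx", "wy", "wz": the turn, a rotation vector about the tool's x, y, z in units of 6 degrees (1.0 is 6 degrees); "fingers": the closure, from 0 (fully open) to 1 (shut). In form: [{"dx": .., "dy": .., "dz": .., "wx": .., "wy": .., "wz": .., "fingers": ..}, ...]. A call has 1 to 5 rows; each row shifts and turns the commanded pose from where the row before left it, along the tool's axes as they then stand; what a row does not reach is not made up. A row lasts 1/8 s, in which the tool goes at most 62.5 mm and 10.7 degrees, less where a joint would pass 70% of its speed; a pose out of reach is approached as far as the arm can. A call with a number of a shift or a turn outside -1 to 1 is refused whole. A call with a gripper value outside its range is refused whole. The fingers move at their own pace and stop on an object; the grip force is fixed at half the most. Time passes only in rows, so rows that do not move let the fingers close. It gives the time, the measured TCP pose, the force and the opening at its end, in the units of the state.
- ctrl.read_state(): the state, without advancing time (a new reading comes with each control period).
- ctrl.get_image(name): name is "side" or "top"; returns the picture (420x560x3 uint8, red, green, blue); there is no depth.
- ctrl.camera_info(name): a dict with "fovy" (degrees; the focal length in pixels is half the picture's height over the tangent of half this angle, whatever the lens; pixels are square), "cx", "cy" (the principal point, pixels), "R" (3x3) and "t" (3): a world point X has camera coordinates R X + t. Camera axes: x right, y down, z forward; pixel columns grow to the right and rows downward; lengths in mm; the calibration is good to about 2 mm. A picture is of the moment at which its call begins. camera_info takes no time and is no camera call.
- ctrl.finish_job(): hands the job in, once; it reports no verdict.
Trained networks look in the newest picture that a camera, given by its name, has taken for a name from the list of things; names that differ only in an ending like _2 or _b are one class to them, and where a whole thing is asked for, a point or a joint stands for the part that bears it (a point fixed in the world has none). Each returns a list of dicts, best first, with "conf" (0 to 1); they miss things now and then, are a little off and sometimes report something else, mostly with a low value. They report only what shows in the picture. A call takes as long as a camera call. They do not tell look-alikes from the thing itself.
- ctrl.search_frame(label, camera): "extent" ([centre column, centre row, width, height] in pixels, round what is visible of it).
- ctrl.silhouettes(label, camera): "region" (420x560 bool, what is visible of it) and "extent" ([centre column, centre row, width, height] in pixels, round what is visible of it).
- ctrl.mark_of(label, camera): "point" ([column, row] in pixels: a listed point, or the origin of a listed thing).
The state is a dict: "clock": time; "qpos": joint angles; "qd": joint speeds; "tau": joint torques, N m; "eef_pos": TCP position; "tool_rot": TCP orientation; "force": force on the tool from outside, world axes, zero at the start; "torque": the same for the moment, N m; "width": finger opening in mm.
Only numpy, scipy, OpenCV 4.12 (cv2) and the standard library are available. Lean on these libraries where they do the work, as an engineer would, in place of code of your own. Each camera call takes 0.05 s, during which the arm holds its last target.

## Working session

There is one attempt and no reset: what is moved stays moved. The work goes in short steps, Python scripts to look and compute and a tool call to move; the robot and the scene stay as the last step left them, time stands still between calls to the robot, and variables do not carry over. Pictures are saved under pics/ and viewed, and the job is handed in when it is done.

Besides the shell and the picture viewer there is one more tool, called after ">>>" as name(argument=value, ...) on one line, values as JSON. servo_tool: Moves the arm, as the interface text tells. Its arguments: {"type":"object","properties":{"rows":{"type":"array"}},"required":["rows"]}

```bash
mkdir -p pics
python3 - <<'E'
from cell import ctrl
import cv2,numpy as np
for n in("side","top"):
    im=ctrl.get_image(n); cv2.imwrite(f"pics/{n}0.png",im[:,:,::-1])
    c=ctrl.camera_info(n); print(n,c)
s=ctrl.read_state(); print(s)
E
```

```text
side {'fovy': 50.71289949208719, 'cx': 278.31610033130397, 'cy': 210.30581080407023, 'R': array([[ 0.77423213, -0.63256668,  0.02059134],
       [-0.35471974, -0.46064547, -0.81362132],
       [ 0.52415505,  0.62262761, -0.58103041]]), 't': array([-301.60755671,  193.55636877, 1005.63176981])}
top {'fovy': 52.8423015562314, 'cx': 279.095552267086, 'cy': 201.5431694350503, 'R': array([[ 1.62958898e-02, -9.99866448e-01,  1.23687163e-03],
       [-9.97545591e-01, -1.63422894e-02, -6.80861486e-02],
       [ 6.80972689e-02, -1.24311468e-04, -9.97678679e-01]]), 't': array([ -38.64688604,  388.36204605, 1108.47245426])}
{'clock': 0.1, 'qpos': array([-1.34777144,  0.62922621,  0.03845276,  1.51822092, -0.02699065,
        0.99628112, -0.01998677]), 'qd': array([ 6.39344184e-04, -2.11074238e-03, -5.50287817e-04, -2.83214976e-03,
        5.59040092e-04,  6.50190487e-04, -4.25741049e-05]), 'tau': array([ 3.36215751e-03, -5.64537227e+01,  1.23075306e+00, -1.93976283e+01,
        1.13108344e-02,  5.43008588e-03,  1.25240430e-05]), 'eef_pos': array([184.96382196, 622.58076358, 230.51400811]), 'tool_rot': array([-3.12552862,  1.56917888, -1.84354427]), 'force': array([-0.03205918, -0.25733958, -0.40511325]), 'torque': array([-0.0229141,  0.0029494, -0.0594167]), 'width': 85.3163916638463}
```

View pics/side0.png

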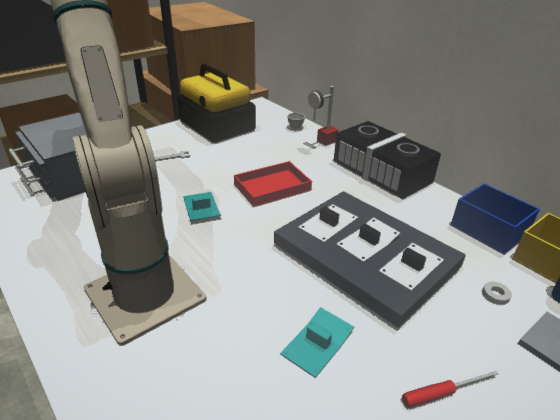

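View pics/top0.png

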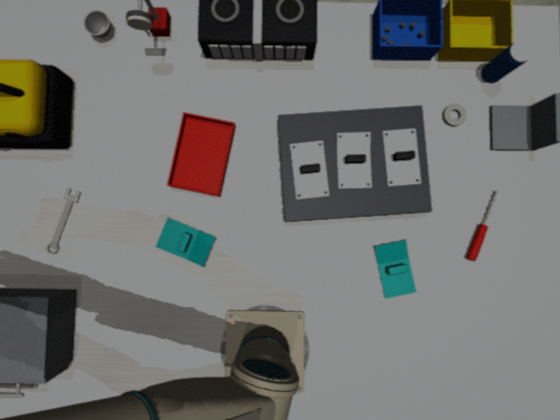

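Run:
```python
import cv2,numpy as np
a=cv2.imread("pics/side0.png")[190:300,270:470]; b=cv2.imread("pics/top0.png")[95:230,265:445]
cv2.imwrite("pics/c1.png",cv2.resize(a,None,fx=4,fy=4,interpolation=cv2.INTER_CUBIC))
cv2.imwrite("pics/c2.png",cv2.resize(b,None,fx=4.4,fy=4.4,interpolation=cv2.INTER_CUBIC))
```

```text
(no output)
```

View pics/c1.png

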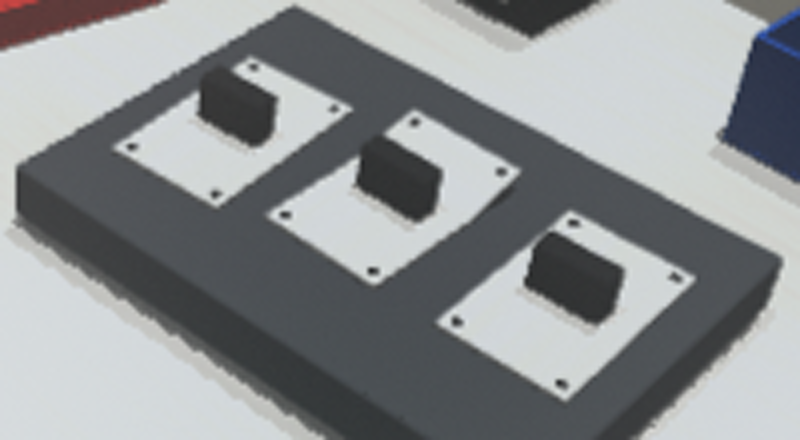

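View pics/c2.png

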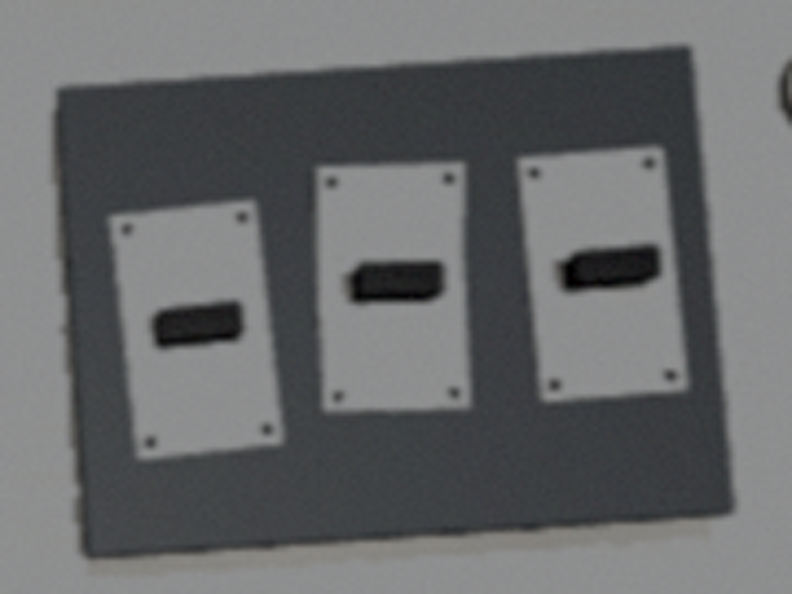

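```bash
cat > h.py <<'E'
from cell import ctrl
import cv2,numpy as np
def cam(n):
    c=ctrl.camera_info(n); f=210/np.tan(np.radians(c['fovy']/2))
    K=np.array([[f,0,c['cx']],[0,f,c['cy']],[0,0,1]]); return K,np.array(c['R']),np.array(c['t'])
def proj(n,X):
    K,R,t=cam(n); p=(K@(R@np.atleast_2d(X).T+t[:,None])).T; return p[:,:2]/p[:,2:]
def onz(n,uv,z):
    K,R,t=cam(n); d=R.T@np.linalg.inv(K)@np.r_[uv,1]; C=-R.T@t; return C+d*(z-C[2])/d[2]
def tri(us,ut):
    P=[k@np.c_[R,t] for k,R,t in (cam("side"),cam("top"))]
    X=cv2.triangulatePoints(P[0],P[1],np.float64(us),np.float64(ut)); return X[:3,0]/X[3,0]
E
python3 - <<'E'
from h import *
S=lambda p:(np.array(p)-1.5)/4+[270,190]
T=lambda p:(np.array(p)-1.7)/4.4+[265,95]
d=dict(left=([(250,57),(352,107),(218,208),(113,148)],[(108,215),(256,200),(283,442),(137,459)]),
mid=([(413,108),(522,170),(376,287),(267,214)],[(316,167),(466,163),(470,409),(323,410)]),
right=([(570,210),(695,277),(567,402),(437,322)],[(518,158),(665,147),(688,388),(541,402)]))
for k,(s,t) in d.items():
    X=np.array([tri(S(a),T(b)) for a,b in zip(s,t)]); print(k);print(X.round(1))
    print('center',X.mean(0),'len',np.linalg.norm((X[0]+X[1]-X[2]-X[3])/2),'wid',np.linalg.norm((X[0]-X[1]+X[3]-X[2])/2), 'yaw',np.degrees(np.arctan2(*((X[0]+X[1]-X[2]-X[3])[[1,0]]))))
im=ctrl.get_image("top");im=ctrl.get_image("side")
for l in("cover_bent","reject_tray"):
  for c in("top","side"):
    print(l,c,[(np.round(r['point']),round(r['conf'],2)) for r in ctrl.mark_of(l,c)])
for c in ("top","side"):
    m=ctrl.silhouettes("reject_tray",c)[0]; 
    h,_=cv2.findContours(m['region'].astype(np.uint8),0,1); h=max(h,key=cv2.contourArea)
    print(c,m['conf'],m['extent'],cv2.approxPolyDP(h,5,True)[:,0].tolist())
E
```

```text
left
[[ 535.3  -55.1   57.5]
 [ 544.6 -140.9   60.8]
 [ 404.  -158.7   57.4]
 [ 392.8  -74.2   57.5]]
center [ 469.18219926 -107.22241004   58.29395443] len 142.7781202744571 wid 85.80227837986547 yaw 7.447433502559643
mid
[[ 562.7 -174.8   71.5]
 [ 565.8 -260.8   72.8]
 [ 425.4 -267.4   58.2]
 [ 423.1 -181.8   58.1]]
center [ 494.24086031 -221.1967806    65.12362292] len 140.87280365583652 wid 85.87033235072525 yaw 2.7721637555667518
right
[[ 572.8 -294.5   59.1]
 [ 579.7 -379.4   60.6]
 [ 439.1 -393.5   57.6]
 [ 430.3 -308.7   58.3]]
center [ 505.48925301 -344.0369127    58.87945067] len 142.30139375729107 wid 85.18232757798991 yaw 5.72419970432485
cover_bent top [(array([397., 268.]), 0.96), (array([355., 162.]), 0.68), (array([184., 242.]), 0.6)]
cover_bent side [(array([368., 241.]), 0.95), (array([321., 339.]), 0.82), (array([203., 208.]), 0.73)]
reject_tray top [(array([201., 154.]), 0.71)]
reject_tray side [(array([272., 185.]), 0.72)]
top 0.66 [203.2, 153.3, 72.5, 85.7] [[185, 112], [167, 184], [220, 195], [236, 124]]
side 0.81 [273.2, 185.7, 81.1, 44.6] [[311, 189], [289, 162], [234, 175], [253, 206]]
```

```bash
cat >> h.py <<'E'
from scipy.spatial.transform import Rotation as Ro
def goal(yawdeg,sgn=1):
    a=np.radians(yawdeg); x=np.array([0,0,-1.]); z=sgn*np.array([np.cos(a),np.sin(a),0]); return np.c_[x,np.cross(z,x),z]
def plan(p,Rg):
    s=ctrl.read_state(); R=Ro.from_euler('xyz',s['tool_rot']).as_matrix()
    d=R.T@(np.array(p)-s['eef_pos'])/750; w=Ro.from_matrix(R.T@Rg).as_rotvec(degrees=True)/6
    print('clk',round(s['clock'],2),'pos',s['eef_pos'].round(1),'F',s['force'].round(1),'w',round(s['width'],1)); print('d',d.round(4),'turn',w.round(3)); return R
E
python3 - <<'E'
from h import *
S=lambda p:(np.array(p)-1.5)/4+[270,190]
T=lambda p:(np.array(p)-1.7)/4.4+[265,95]
s=[(413,108),(522,170),(376,287),(267,214)];t=[(316,167),(466,163),(470,409),(323,410)]
h=[66,66,54,54]
for n,f,q in(("side",S,s),("top",T,t)):
    X=np.array([onz(n,f(p),z) for p,z in zip(q,h)]); print(n,X.round(1).tolist())
    e=(X[0]+X[1])/2;b=(X[2]+X[3])/2;u=(e-b)/np.linalg.norm((e-b)[:2]); print('orig',(b+72*u).round(1),'len',np.linalg.norm((e-b)[:2]).round(1),'yaw',np.degrees(np.arctan2(u[1],u[0])))
X=np.array([onz("top",p,35) for p in [[185,112],[167,184],[220,195],[236,124]]]);print(X.round(1).tolist(),X.mean(0), onz("top",[201,154],0),onz("side",[272,185],0))
e=(X[0]+X[3]-X[1]-X[2])/2;print(np.linalg.norm(e),np.linalg.norm((X[0]+X[1]-X[2]-X[3])/2),np.degrees(np.arctan2(e[1],e[0])))
R=plan([450,100,230],goal(2.5));print(R.round(3)); plan([450,100,230],goal(2.5,-1))
print(ctrl.read_state()['clock'])
E
```

```text
side [[568.4, -170.0, 66.0], [572.4, -255.6, 66.0], [429.2, -264.5, 54.0], [426.4, -178.3, 54.0]]
orig [ 499.7 -217.1   60. ] len 142.9 yaw 3.4460131060179724
top [[564.6, -176.0, 66.0], [568.4, -263.3, 66.0], [425.9, -268.4, 54.0], [424.0, -182.8, 54.0]]
orig [ 496.9 -222.6   60.1] len 141.6 yaw 2.401567637518196
[[620.3, 219.9, 35.0], [428.5, 260.9, 35.0], [402.0, 121.9, 35.0], [590.4, 84.6, 35.0]] [510.30835763 171.82518899  35.        ] [515.30244053 181.07319155   0.        ] [520.98548126 192.37401427   0.        ]
194.04547446917212 140.03546833461903 -11.630412026681434
clk 0.5 pos [185.1 623.1 231.3] F [ 0.6  0.7 -1. ] w 85.0
d [ 0.0018 -0.5372 -0.5679] turn [ 1.1825e+01 -0.0000e+00  1.0000e-03]
[[ 0.    -0.959  0.285]
 [-0.     0.285  0.959]
 [-1.    -0.    -0.   ]]
clk 0.5 pos [185.1 623.1 231.3] F [ 0.6  0.7 -1. ] w 85.0
d [ 0.0018 -0.5372 -0.5679] turn [-1.8175e+01 -1.0000e-03 -0.0000e+00]
0.5
```

>>> servo_tool(rows=[{"dy": -0.054, "dz": -0.057, "fingers": 1}, {"dy": -0.054, "dz": -0.057, "fingers": 1}, {"dy": -0.054, "dz": -0.057, "fingers": 1}, {"dy": -0.054, "dz": -0.057, "fingers": 1}, {"dy": -0.054, "dz": -0.057, "fingers": 1}])

```text
schema error: expected keys dx, dy, dz, wx, wy, wz, fingers
```

>>> servo_tool(rows=[{"dy": -0.054, "dz": -0.057, "wx": 0, "fingers": 1}, {"dy": -0.054, "dz": -0.057, "fingers": 1}, {"dy": -0.054, "dz": -0.057, "fingers": 1}, {"dy": -0.054, "dz": -0.057, "fingers": 1}, {"wx": 1, "fingers": 1}])

```text
schema error: expected keys dx, dy, dz, wx, wy, wz, fingers
```

>>> servo_tool(rows=[{"wx": 1, "fingers": 1}, {"wx": 1, "fingers": 1}, {"wx": 1, "fingers": 1}, {"wx": 1, "fingers": 1}, {"wx": 1, "fingers": 1}])

```text
schema error: expected keys dx, dy, dz, wx, wy, wz, fingers
```

>>> servo_tool(rows=[{"wx": 1, "fingers": 1}, {"wx": 1, "fingers": 1}, {"wx": 1, "fingers": 1}, {"wx": 1, "fingers": 1}, {"wx": 1, "fingers": 1}])

```text
schema error: expected keys dx, dy, dz, wx, wy, wz, fingers
```

All keys are needed.

>>> servo_tool(rows=[{"dx": 0, "dy": -0.054, "dz": -0.057, "wx": 0, "wy": 0, "wz": 0, "fingers": 1}, {"dx": 0, "dy": -0.054, "dz": -0.057, "wx": 0, "wy": 0, "wz": 0, "fingers": 1}, {"dx": 0, "dy": -0.054, "dz": -0.057, "wx": 0, "wy": 0, "wz": 0, "fingers": 1}, {"dx": 0, "dy": -0.054, "dz": -0.057, "wx": 0, "wy": 0, "wz": 0, "fingers": 1}, {"dx": 0, "dy": -0.054, "dz": -0.057, "wx": 0, "wy": 0, "wz": 0, "fingers": 1}])

```text
clock: 1.12
eef_pos: [319.2, 358.9, 231.6]
tool_rot: [-0.551, 1.57, 0.732]
force: [1.2, 1.2, -0.5]
width: 0.1
```

>>> servo_tool(rows=[{"dx": 0, "dy": -0.054, "dz": -0.057, "wx": 0, "wy": 0, "wz": 0, "fingers": 1}, {"dx": 0, "dy": -0.054, "dz": -0.057, "wx": 0, "wy": 0, "wz": 0, "fingers": 1}, {"dx": 0, "dy": -0.054, "dz": -0.057, "wx": 0, "wy": 0, "wz": 0, "fingers": 1}, {"dx": 0, "dy": -0.054, "dz": -0.057, "wx": 0, "wy": 0, "wz": 0, "fingers": 1}, {"dx": 0, "dy": 0, "dz": 0, "wx": 1, "wy": 0, "wz": 0, "fingers": 1}])

```text
clock: 1.75
eef_pos: [427.3, 144.9, 231.7]
tool_rot: [-1.878, 1.568, -0.713]
force: [-0.2, 1.9, 0.1]
width: -0.2
```

>>> servo_tool(rows=[{"dx": 0, "dy": 0, "dz": 0, "wx": 1, "wy": 0, "wz": 0, "fingers": 1}, {"dx": 0, "dy": 0, "dz": 0, "wx": 1, "wy": 0, "wz": 0, "fingers": 1}, {"dx": 0, "dy": 0, "dz": 0, "wx": 1, "wy": 0, "wz": 0, "fingers": 1}, {"dx": 0, "dy": 0, "dz": 0, "wx": 1, "wy": 0, "wz": 0, "fingers": 1}, {"dx": 0, "dy": 0, "dz": 0, "wx": 1, "wy": 0, "wz": 0, "fingers": 1}])

```text
clock: 2.38
eef_pos: [425.0, 150.6, 231.5]
tool_rot: [-0.014, 1.57, 0.636]
force: [0.1, 0.1, 0.0]
width: 0.1
```

>>> servo_tool(rows=[{"dx": 0, "dy": 0, "dz": 0, "wx": 1, "wy": 0, "wz": 0, "fingers": 1}, {"dx": 0, "dy": 0, "dz": 0, "wx": 1, "wy": 0, "wz": 0, "fingers": 1}, {"dx": 0, "dy": 0, "dz": 0, "wx": 1, "wy": 0, "wz": 0, "fingers": 1}, {"dx": 0, "dy": 0, "dz": 0, "wx": 1, "wy": 0, "wz": 0, "fingers": 1}, {"dx": 0, "dy": 0, "dz": 0, "wx": 1, "wy": 0, "wz": 0, "fingers": 1}])

```text
clock: 3.0
eef_pos: [425.0, 150.6, 231.5]
tool_rot: [0.597, 1.57, 0.724]
force: [0.4, 1.0, -0.4]
width: -0.1
```

Run:
```python
from h import *
plan([552,-218,130],goal(2.8))
im=ctrl.get_image("top");cv2.imwrite("pics/top1.png",im[:,:,::-1])
im2=ctrl.get_image("side");cv2.imwrite("pics/side1.png",im2[:,:,::-1])
for n,im in(("top",im),("side",im2)):
    a=im.astype(int);m=((a[...,0]>2.2*a[...,1])&(a[...,0]>60)).astype(np.uint8)
    m[:, :140]=0
    if n=="top": m[:100]=0;m[:,260:]=0
    h,_=cv2.findContours(m,0,1);h=max(h,key=cv2.contourArea);print(n,cv2.minAreaRect(h),cv2.approxPolyDP(h,4,True)[:,0].tolist())
```

```text
clk 3.0 pos [425.  150.6 231.5] F [ 0.4  1.  -0.4] w -0.1
d [ 0.1352 -0.5089  0.1058] turn [ 0.743  0.005 -0.003]
top ((200.80821228027344, 153.7527618408203), (53.76365280151367, 74.80911254882812), 12.171459197998047) [[184, 113], [178, 134], [189, 141], [199, 160], [197, 191], [219, 195], [234, 125]]
side ((274.73785400390625, 181.65615844726562), (18.146255493164062, 53.742889404296875), 74.47589111328125) [[303, 183], [285, 170], [251, 179], [268, 188], [258, 195], [250, 193], [253, 197]]
```

>>> servo_tool(rows=[{"dx": 0, "dy": 0, "dz": 0, "wx": 0.74, "wy": 0, "wz": 0, "fingers": 1}])

```text
clock: 3.22
eef_pos: [425.0, 150.6, 231.5]
tool_rot: [0.79, 1.57, 0.843]
force: [-0.1, 0.8, -0.5]
width: 0.1
```

Run:
```python
from h import *
R=plan([552,-218,130],goal(2.8));print(R.round(3))
for n in("top","side"):
    im=cv2.imread(f"pics/{n}0.png")[:,:,::-1]
    a=im.astype(int);m=((a[...,0]>2.2*a[...,1])&(a[...,0]>60)).astype(np.uint8)
    m[:,:140]=0
    if n=="top": m[:100]=0;m[:,260:]=0
    h,_=cv2.findContours(m,0,1);h=max(h,key=cv2.contourArea);r=cv2.minAreaRect(h);print(n,r,cv2.approxPolyDP(h,3,True)[:,0].tolist())
    if n=="top":
        X=np.array([onz("top",p,35) for p in cv2.boxPoints(r)]);print(X.round(1).tolist(),X.mean(0).round(1),[np.linalg.norm(X[i]-X[i-1]).round(1) for i in range(4)])
```

```text
clk 3.23 pos [425.  150.6 231.5] F [-0.1  0.8 -0.5] w 0.1
d [ 0.1352 -0.4998  0.143 ] turn [ 0.04   0.003 -0.003]
[[ 0.    -0.053  0.999]
 [ 0.     0.999  0.053]
 [-1.     0.     0.   ]]
top ((201.073974609375, 153.90789794921875), (53.20302963256836, 75.02314758300781), 12.200469017028809) [[184, 113], [168, 184], [219, 195], [234, 125]]
[[426.1, 260.4, 35.0], [621.2, 225.2, 35.0], [593.4, 87.3, 35.0], [398.9, 124.0, 35.0]] [509.9 174.2  35. ] [np.float64(139.1), np.float64(198.3), np.float64(140.7), np.float64(198.0)]
side ((272.5142822265625, 182.95147705078125), (23.06739044189453, 75.1944351196289), 84.61068725585938) [[310, 180], [302, 183], [288, 170], [242, 182], [234, 175], [252, 196]]
```

>>> servo_tool(rows=[{"dx": 0, "dy": -0.0625, "dz": 0.018, "wx": 0, "wy": 0, "wz": 0, "fingers": 1}, {"dx": 0, "dy": -0.0625, "dz": 0.018, "wx": 0, "wy": 0, "wz": 0, "fingers": 1}, {"dx": 0, "dy": -0.0625, "dz": 0.018, "wx": 0, "wy": 0, "wz": 0, "fingers": 1}, {"dx": 0, "dy": -0.0625, "dz": 0.018, "wx": 0, "wy": 0, "wz": 0, "fingers": 1}, {"dx": 0, "dy": -0.0625, "dz": 0.018, "wx": 0, "wy": 0, "wz": 0, "fingers": 1}])

```text
clock: 3.85
eef_pos: [505.2, -81.4, 231.5]
tool_rot: [0.39, 1.57, 0.445]
force: [-0.2, 1.1, 0.3]
width: 0.1
```

>>> servo_tool(rows=[{"dx": 0, "dy": -0.0625, "dz": 0.018, "wx": 0, "wy": 0, "wz": 0, "fingers": 1}, {"dx": 0.035, "dy": -0.0625, "dz": 0.018, "wx": 0, "wy": 0, "wz": 0, "fingers": 1}, {"dx": 0.05, "dy": -0.0625, "dz": 0.017, "wx": 0, "wy": 0, "wz": 0, "fingers": 1}, {"dx": 0.05, "dy": 0, "dz": 0, "wx": 0, "wy": 0, "wz": 0, "fingers": 1}, {"dx": 0, "dy": 0, "dz": 0, "wx": 0, "wy": 0, "wz": 0, "fingers": 1}])

```text
clock: 4.47
eef_pos: [549.5, -217.7, 127.4]
tool_rot: [2.651, 1.564, 2.704]
force: [0.3, 0.7, -0.0]
width: -0.0
```

Run:
```python
from h import *
plan([552,-218,85],goal(2.8))
for n in("top","side"):
    im=ctrl.get_image(n)[:,:,::-1].copy(); p=proj(n,ctrl.read_state()['eef_pos'])[0]; print(n,p.round(1))
    y,x=(90,265) if n=="top" else (150,280)
    c=cv2.resize(im[y:y+140,x:x+190],None,fx=4,fy=4,interpolation=cv2.INTER_CUBIC)
    cv2.drawMarker(c,tuple(int(v) for v in ((p-[x,y])*4+1.5)),(0,0,255),0,10)
    cv2.imwrite(f"pics/{n}2.png",c)
```

```text
clk 4.47 pos [ 549.5 -217.7  127.4] F [ 0.3  0.7 -0. ] w -0.0
d [ 0.0565 -0.0008  0.0037] turn [ 0.041 -0.056 -0.03 ]
top [357.3 132.3]
side [387.3 206.9]
```

View pics/side2.png

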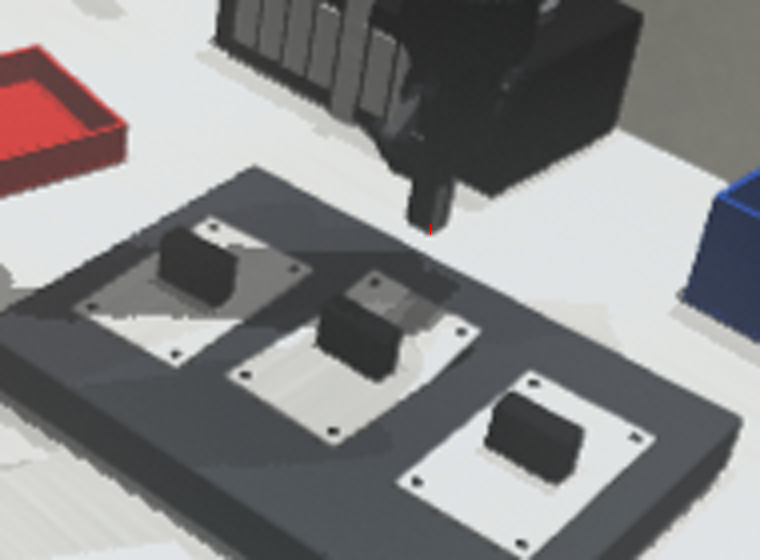

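View pics/top2.png

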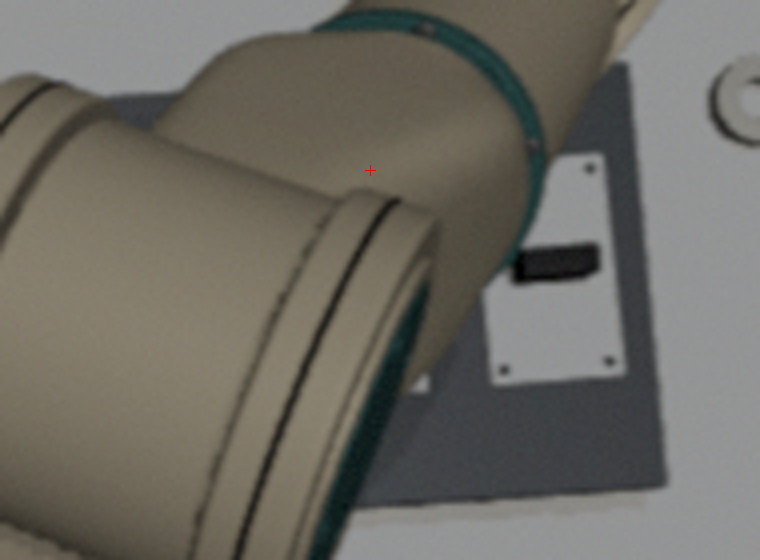

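>>> servo_tool(rows=[{"dx": 0.028, "dy": 0, "dz": 0.002, "wx": 0, "wy": 0, "wz": 0, "fingers": 1}, {"dx": 0.028, "dy": 0, "dz": 0.002, "wx": 0, "wy": 0, "wz": 0, "fingers": 1}, {"dx": 0.009, "dy": 0, "dz": 0, "wx": 0, "wy": 0, "wz": 0, "fingers": 1}, {"dx": 0, "dy": 0, "dz": 0, "wx": 0, "wy": 0, "wz": 0, "fingers": 1}])

```text
clock: 5.08
eef_pos: [555.4, -218.0, 82.4]
tool_rot: [-0.305, 1.569, -0.252]
force: [-0.4, -0.5, 0.7]
width: 0.1
```

>>> servo_tool(rows=[{"dx": 0.004, "dy": 0, "dz": 0, "wx": 0, "wy": 0, "wz": 0, "fingers": 1}, {"dx": 0.004, "dy": 0, "dz": 0, "wx": 0, "wy": 0, "wz": 0, "fingers": 1}, {"dx": 0.004, "dy": 0, "dz": 0, "wx": 0, "wy": 0, "wz": 0, "fingers": 1}])

```text
clock: 5.45
eef_pos: [554.8, -218.3, 72.4]
tool_rot: [-0.329, 1.57, -0.276]
force: [0.3, 0.3, -1.0]
width: 0.0
```

>>> servo_tool(rows=[{"dx": 0.003, "dy": 0, "dz": 0, "wx": 0, "wy": 0, "wz": 0, "fingers": 1}, {"dx": 0.003, "dy": 0, "dz": 0, "wx": 0, "wy": 0, "wz": 0, "fingers": 1}, {"dx": 0.003, "dy": 0, "dz": 0, "wx": 0, "wy": 0, "wz": 0, "fingers": 1}, {"dx": 0, "dy": 0, "dz": 0, "wx": 0, "wy": 0, "wz": 0, "fingers": 1}])

```text
clock: 5.95
eef_pos: [554.6, -218.3, 65.4]
tool_rot: [2.938, 1.571, 2.991]
force: [1.0, 0.5, -0.2]
width: -0.1
```

>>> servo_tool(rows=[{"dx": 0.003, "dy": 0, "dz": 0, "wx": 0, "wy": 0, "wz": 0, "fingers": 1}, {"dx": 0.003, "dy": 0, "dz": 0, "wx": 0, "wy": 0, "wz": 0, "fingers": 1}, {"dx": 0, "dy": 0, "dz": 0, "wx": 0, "wy": 0, "wz": 0, "fingers": 1}])

```text
clock: 6.32
eef_pos: [554.9, -218.3, 61.0]
tool_rot: [-0.343, 1.57, -0.29]
force: [1.5, -0.1, 2.0]
width: 0.0
```

Run:
```python
from h import *
plan([552,-218,54],goal(2.8))
im=ctrl.get_image("side")[:,:,::-1]; cv2.imwrite("pics/s3.png",cv2.resize(im[190:300,290:440],None,fx=5,fy=5,interpolation=cv2.INTER_CUBIC))
```

```text
clk 6.33 pos [ 554.9 -218.3   61. ] F [ 1.5 -0.1  2. ] w 0.0
d [ 0.0093  0.0005 -0.0039] turn [0.036 0.003 0.001]
```

View pics/s3.png

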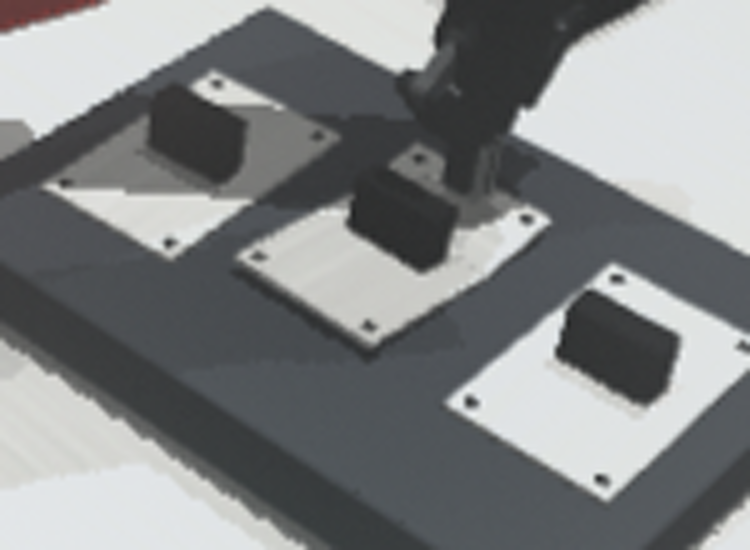

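>>> servo_tool(rows=[{"dx": 0.003, "dy": 0, "dz": 0, "wx": 0, "wy": 0, "wz": 0, "fingers": 1}, {"dx": 0.003, "dy": 0, "dz": 0, "wx": 0, "wy": 0, "wz": 0, "fingers": 1}, {"dx": 0, "dy": 0, "dz": 0, "wx": 0, "wy": 0, "wz": 0, "fingers": 1}])

```text
clock: 6.75
eef_pos: [554.5, -218.2, 56.3]
tool_rot: [2.855, 1.57, 2.907]
force: [0.2, -0.3, 1.0]
width: 0.0
```

>>> servo_tool(rows=[{"dx": 0.002, "dy": 0, "dz": 0, "wx": 0, "wy": 0, "wz": 0, "fingers": 1}, {"dx": 0.001, "dy": 0, "dz": 0, "wx": 0, "wy": 0, "wz": 0, "fingers": 1}, {"dx": 0, "dy": 0, "dz": 0, "wx": 0, "wy": 0, "wz": 0, "fingers": 1}])

```text
clock: 7.12
eef_pos: [554.8, -218.2, 54.3]
tool_rot: [0.669, 1.571, 0.722]
force: [0.2, -0.0, 1.6]
width: -0.0
```

Run:
```python
from h import *
plan([552,-218,54],goal(2.8))
im=ctrl.get_image("side")[:,:,::-1]; cv2.imwrite("pics/s4.png",cv2.resize(im[190:300,290:440],None,fx=5,fy=5,interpolation=cv2.INTER_CUBIC))
```

```text
clk 7.12 pos [ 554.8 -218.2   54.3] F [ 0.2 -0.   1.6] w -0.0
d [ 0.0004  0.0004 -0.0037] turn [ 0.036  0.001 -0.001]
```

View pics/s4.png

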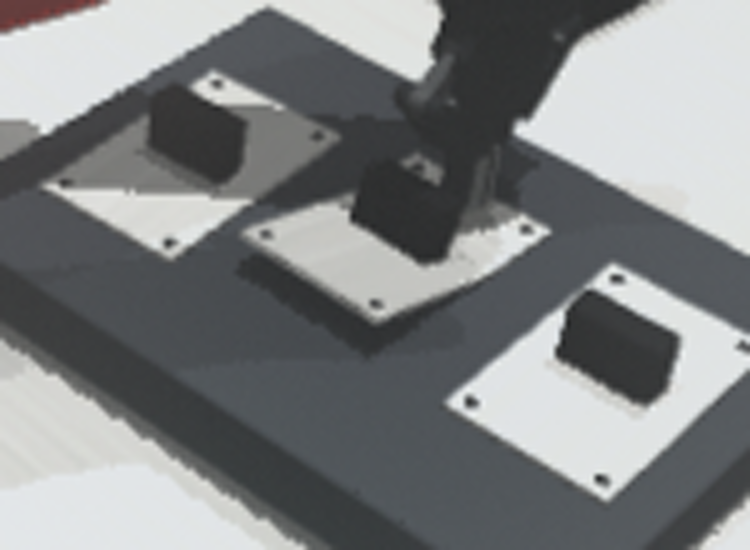

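Near fully down; press in small steps until the force rises.

>>> servo_tool(rows=[{"dx": 0.001, "dy": 0, "dz": 0, "wx": 0, "wy": 0, "wz": 0, "fingers": 1}, {"dx": 0.001, "dy": 0, "dz": 0, "wx": 0, "wy": 0, "wz": 0, "fingers": 1}, {"dx": 0, "dy": 0, "dz": 0, "wx": 0, "wy": 0, "wz": 0, "fingers": 1}])

```text
clock: 7.55
eef_pos: [554.8, -218.2, 54.1]
tool_rot: [0.54, 1.57, 0.593]
force: [-1.9, 0.4, 12.2]
width: -0.2
```

>>> servo_tool(rows=[{"dx": 0, "dy": 0, "dz": 0, "wx": 0, "wy": 0, "wz": 0, "fingers": 1}, {"dx": 0, "dy": 0, "dz": 0, "wx": 0, "wy": 0, "wz": 0, "fingers": 1}, {"dx": -0.004, "dy": 0, "dz": 0, "wx": 0, "wy": 0, "wz": 0, "fingers": 1}, {"dx": -0.004, "dy": 0, "dz": 0, "wx": 0, "wy": 0, "wz": 0, "fingers": 1}, {"dx": -0.004, "dy": 0, "dz": 0, "wx": 0, "wy": 0, "wz": 0, "fingers": 1}])

```text
clock: 8.18
eef_pos: [553.8, -218.2, 61.6]
tool_rot: [2.897, 1.569, 2.949]
force: [-0.7, -0.6, 0.1]
width: 0.0
```

>>> servo_tool(rows=[{"dx": -0.004, "dy": 0, "dz": 0, "wx": 0, "wy": 0, "wz": 0, "fingers": 1}, {"dx": -0.006, "dy": 0, "dz": 0, "wx": 0, "wy": 0, "wz": 0, "fingers": 1}, {"dx": -0.04, "dy": 0, "dz": 0, "wx": 0, "wy": 0, "wz": 0, "fingers": 1}, {"dx": -0.06, "dy": 0, "dz": 0, "wx": 0, "wy": 0, "wz": 0, "fingers": 0}, {"dx": 0, "dy": 0, "dz": 0, "wx": 0, "wy": 0, "wz": 0, "fingers": 0}])

```text
clock: 8.8
eef_pos: [557.3, -219.4, 147.8]
tool_rot: [-0.416, 1.563, -0.364]
force: [0.6, 0.0, 0.4]
width: 35.7
```

Run:
```python
from h import *
R=plan([499,-219,130],goal(2.8)); print(R.round(3))
for n in("top","side"):
    im=ctrl.get_image(n)[:,:,::-1].copy(); p=proj(n,ctrl.read_state()['eef_pos'])[0]; print(n,p.round(1))
    y,x=(90,265) if n=="top" else (190,290)
    c=cv2.resize(im[y:y+110,x:x+150],None,fx=5,fy=5,interpolation=cv2.INTER_CUBIC)
    cv2.imwrite(f"pics/{n}5.png",c)
```

```text
clk 8.8 pos [ 557.3 -219.4  147.8] F [0.6 0.  0.4] w 35.7
d [ 0.0232  0.0047 -0.0778] turn [0.036 0.066 0.029]
[[ 0.007 -0.053  0.999]
 [-0.003  0.999  0.053]
 [-1.    -0.003  0.007]]
top [359.  128.6]
side [389.  201.9]
```

View pics/side5.png

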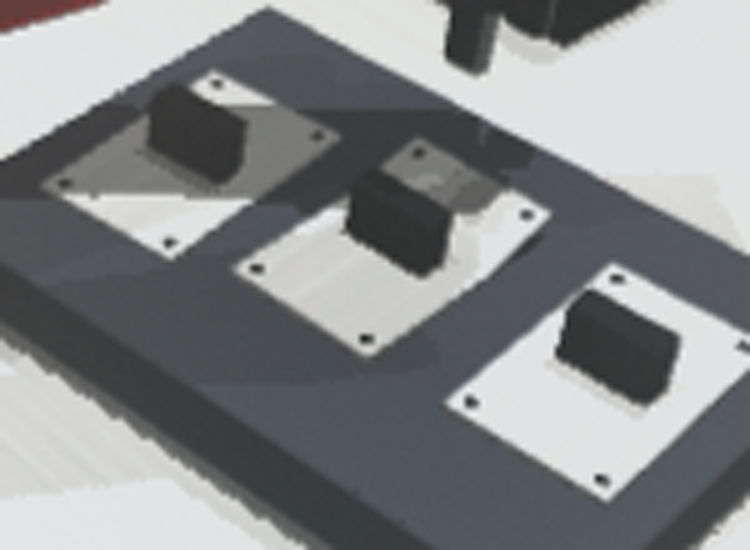

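>>> servo_tool(rows=[{"dx": 0, "dy": 0.002, "dz": -0.039, "wx": 0, "wy": 0, "wz": 0, "fingers": 0}, {"dx": 0, "dy": 0.001, "dz": -0.037, "wx": 0, "wy": 0, "wz": 0, "fingers": 0}, {"dx": 0, "dy": 0, "dz": 0, "wx": 0, "wy": 0, "wz": 0, "fingers": 0}, {"dx": 0, "dy": 0, "dz": 0, "wx": 0, "wy": 0, "wz": 0, "fingers": 0}])

```text
clock: 9.4
eef_pos: [498.2, -218.7, 143.7]
tool_rot: [2.109, 1.57, 2.162]
force: [-0.2, 0.0, 0.3]
width: 85.3
```

Run:
```python
from h import *
R=plan([498.5,-219.5,60],goal(2.8))
im=ctrl.get_image("side")[:,:,::-1].copy()
y,x=(165,290)
c=cv2.resize(im[y:y+110,x:x+150],None,fx=5,fy=5,interpolation=cv2.INTER_CUBIC)
for q in (ctrl.read_state()['eef_pos'],[498.5,-219.5,88]):
    p=proj("side",q)[0]; cv2.drawMarker(c,tuple(int(v) for v in ((p-[x,y])*5+2)),(0,0,255),0,10)
cv2.imwrite(f"pics/s6.png",c)
```

```text
clk 9.4 pos [ 498.2 -218.7  143.7] F [-0.2  0.   0.3] w 85.3
d [ 0.1115 -0.0012  0.0004] turn [ 0.039 -0.002 -0.004]
```

View pics/s6.png

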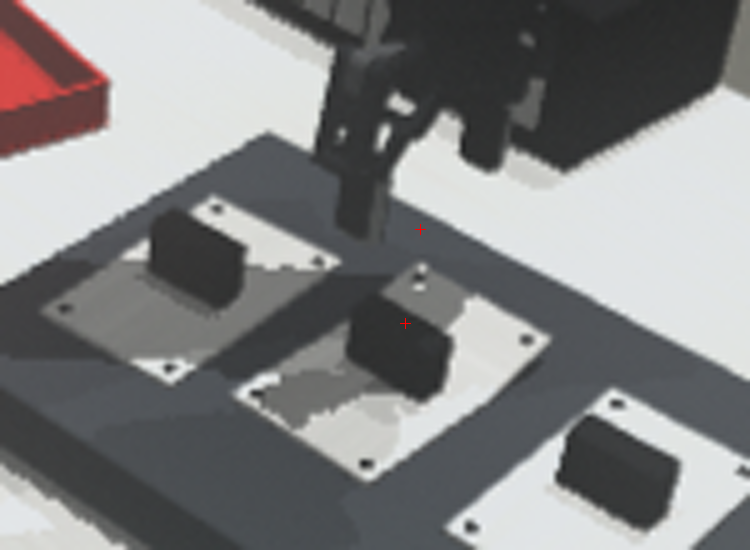

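>>> servo_tool(rows=[{"dx": 0.04, "dy": -0.001, "dz": 0, "wx": 0, "wy": 0, "wz": 0, "fingers": 0}, {"dx": 0.04, "dy": 0, "dz": 0, "wx": 0, "wy": 0, "wz": 0, "fingers": 0}, {"dx": 0.02, "dy": 0, "dz": 0, "wx": 0, "wy": 0, "wz": 0, "fingers": 0}, {"dx": 0.011, "dy": 0, "dz": 0, "wx": 0, "wy": 0, "wz": 0, "fingers": 0}, {"dx": 0, "dy": 0, "dz": 0, "wx": 0, "wy": 0, "wz": 0, "fingers": 0}])

```text
clock: 10.07
eef_pos: [497.9, -219.8, 60.9]
tool_rot: [2.789, 1.571, 2.841]
force: [-0.2, 0.8, 0.0]
width: 85.7
```

>>> servo_tool(rows=[{"dx": 0, "dy": 0, "dz": 0, "wx": 0, "wy": 0, "wz": 0, "fingers": 0.3}, {"dx": 0, "dy": 0, "dz": 0, "wx": 0, "wy": 0, "wz": 0, "fingers": 0.5}, {"dx": 0, "dy": 0, "dz": 0, "wx": 0, "wy": 0, "wz": 0, "fingers": 0.7}, {"dx": 0, "dy": 0, "dz": 0, "wx": 0, "wy": 0, "wz": 0, "fingers": 1}, {"dx": 0, "dy": 0, "dz": 0, "wx": 0, "wy": 0, "wz": 0, "fingers": 1}])

```text
clock: 10.7
eef_pos: [497.9, -219.9, 61.5]
tool_rot: [-0.323, 1.57, -0.271]
force: [-1.1, -0.2, 6.2]
width: 18.7
```

>>> servo_tool(rows=[{"dx": 0, "dy": 0, "dz": 0, "wx": 0, "wy": 0, "wz": 0, "fingers": 1}, {"dx": 0, "dy": 0, "dz": 0, "wx": 0, "wy": 0, "wz": 0, "fingers": 1}])

```text
clock: 10.95
eef_pos: [497.9, -219.9, 61.5]
tool_rot: [-0.278, 1.57, -0.225]
force: [-1.0, -0.2, 4.9]
width: 18.7
```

Run:
```python
from h import *
R=plan([498.5,-219.5,130],goal(2.8))
im=ctrl.get_image("side")[:,:,::-1].copy()
cv2.imwrite(f"pics/s7.png",cv2.resize(im[165:275,290:440],None,fx=5,fy=5,interpolation=cv2.INTER_CUBIC))
```

```text
clk 10.95 pos [ 497.9 -219.9   61.5] F [-1.  -0.2  4.9] w 18.7
d [-0.0913  0.0004  0.0008] turn [0.034 0.006 0.002]
```

View pics/s7.png

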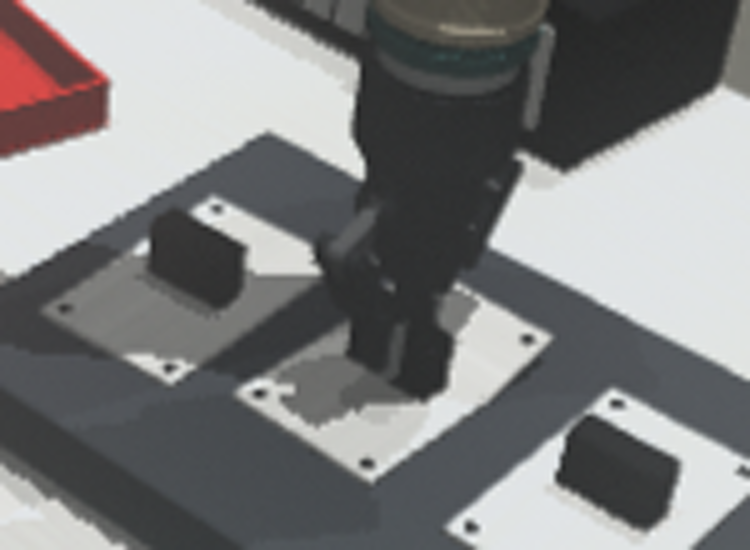

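>>> servo_tool(rows=[{"dx": -0.01, "dy": 0, "dz": 0, "wx": 0, "wy": 0, "wz": 0, "fingers": 1}, {"dx": -0.02, "dy": 0, "dz": 0, "wx": 0, "wy": 0, "wz": 0, "fingers": 1}, {"dx": -0.04, "dy": 0, "dz": 0, "wx": 0, "wy": 0, "wz": 0, "fingers": 1}, {"dx": -0.04, "dy": 0, "dz": 0, "wx": 0, "wy": 0, "wz": 0, "fingers": 1}, {"dx": -0.03, "dy": 0, "dz": 0, "wx": 0, "wy": 0, "wz": 0, "fingers": 1}])

```text
clock: 11.62
eef_pos: [497.9, -219.8, 168.0]
tool_rot: [-0.428, 1.569, -0.376]
force: [-0.5, 0.1, -2.8]
width: 19.0
```

Run:
```python
from h import *
S="side"
# tray centre from side: rim corners (z=35), visible outer rim
for p in ([234,175],[289,164],[311,180],[252,196]): print(p,onz(S,np.array(p,float),35).round(1))
R=plan([511,177,165],goal(-10.8));print(R.round(3))
im=ctrl.get_image(S)[:,:,::-1].copy()
c=cv2.resize(im[140:280,220:420],None,fx=4,fy=4,interpolation=cv2.INTER_CUBIC)
a=np.radians(-10.8);u=np.array([np.cos(a),np.sin(a)]);v=np.array([-u[1],u[0]])
for s in(1,-1):
  for t in (1,-1):
    p=proj(S,np.r_[np.array([511,177])+100*s*u+70*t*v,35])[0]; cv2.drawMarker(c,tuple(int(q) for q in ((p-[220,140])*4+1.5)),(0,255,0),0,12)
cv2.imwrite("pics/s8.png",c)
```

```text
[234, 175] [428.5 266.3  35. ]
[289, 164] [609.5 215.5  35. ]
[311, 180] [599.2  99.   35. ]
[252, 196] [403.  137.9  35. ]
clk 11.62 pos [ 497.9 -219.8  168. ] F [-0.5  0.1 -2.8] w 19.0
d [0.0038 0.5274 0.0452] turn [2.301 0.012 0.004]
[[ 0.001 -0.052  0.999]
 [-0.     0.999  0.052]
 [-1.    -0.001  0.001]]
```

View pics/s8.png

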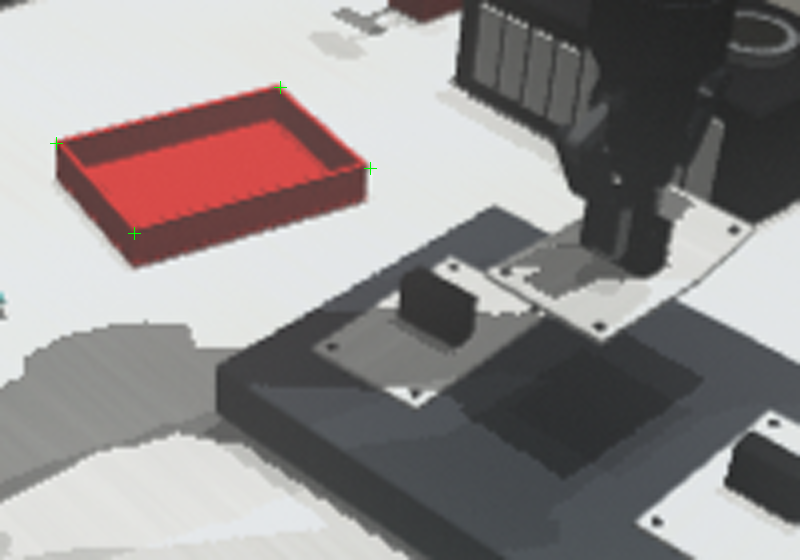

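>>> servo_tool(rows=[{"dx": 0, "dy": 0.03, "dz": 0.005, "wx": 0, "wy": 0, "wz": 0, "fingers": 1}, {"dx": 0, "dy": 0.055, "dz": 0.005, "wx": 0, "wy": 0, "wz": 0, "fingers": 1}, {"dx": 0, "dy": 0.06, "dz": 0.005, "wx": 0, "wy": 0, "wz": 0, "fingers": 1}, {"dx": 0, "dy": 0.06, "dz": 0.005, "wx": 0, "wy": 0, "wz": 0, "fingers": 1}, {"dx": 0, "dy": 0.06, "dz": 0.005, "wx": 0, "wy": 0, "wz": 0, "fingers": 1}])

```text
clock: 12.3
eef_pos: [505.8, -18.8, 166.1]
tool_rot: [0.842, 1.571, 0.894]
force: [1.4, -1.1, -3.3]
width: 19.3
```

>>> servo_tool(rows=[{"dx": 0, "dy": 0.06, "dz": 0.005, "wx": 0, "wy": 0, "wz": 0, "fingers": 1}, {"dx": 0, "dy": 0.06, "dz": 0.005, "wx": 0, "wy": 0, "wz": 0, "fingers": 1}, {"dx": 0, "dy": 0.06, "dz": 0.005, "wx": 0, "wy": 0, "wz": 0, "fingers": 1}, {"dx": 0, "dy": 0.052, "dz": 0.005, "wx": 0, "wy": 0, "wz": 0, "fingers": 1}, {"dx": 0, "dy": 0.03, "dz": 0, "wx": 0, "wy": 0, "wz": 0, "fingers": 1}])

```text
clock: 12.92
eef_pos: [510.2, 179.6, 165.9]
tool_rot: [1.875, 1.57, 1.931]
force: [0.2, -0.9, -2.5]
width: 18.9
```

>>> servo_tool(rows=[{"dx": 0, "dy": 0, "dz": 0, "wx": 0.8, "wy": 0, "wz": 0, "fingers": 1}, {"dx": 0, "dy": 0, "dz": 0, "wx": 0.8, "wy": 0, "wz": 0, "fingers": 1}, {"dx": 0, "dy": 0, "dz": 0, "wx": 0.7, "wy": 0, "wz": 0, "fingers": 1}, {"dx": 0, "dy": 0, "dz": 0, "wx": 0, "wy": 0, "wz": 0, "fingers": 1}])

```text
clock: 13.42
eef_pos: [510.3, 176.8, 165.9]
tool_rot: [-2.33, 1.57, -2.517]
force: [-0.5, -0.6, -2.9]
width: 18.9
```

Run:
```python
from h import *
R=plan([511.5,177,60],goal(-10.8))
im=ctrl.get_image("side")[:,:,::-1].copy()
cv2.imwrite("pics/s9.png",cv2.resize(im[100:240,180:380],None,fx=4,fy=4,interpolation=cv2.INTER_CUBIC))
```

```text
clk 13.43 pos [510.3 176.8 165.9] F [-0.5 -0.6 -2.9] w 18.9
d [0.1412 0.0006 0.0016] turn [ 0.011 -0.004  0.004]
```

View pics/s9.png

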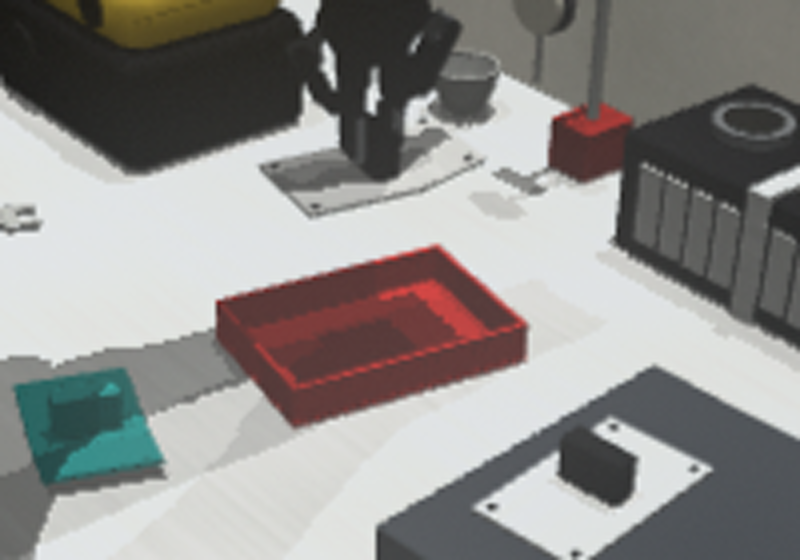

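>>> servo_tool(rows=[{"dx": 0.05, "dy": 0, "dz": 0.001, "wx": 0, "wy": 0, "wz": 0, "fingers": 1}, {"dx": 0.05, "dy": 0, "dz": 0, "wx": 0, "wy": 0, "wz": 0, "fingers": 1}, {"dx": 0.04, "dy": 0, "dz": 0, "wx": 0, "wy": 0, "wz": 0, "fingers": 1}, {"dx": 0.025, "dy": 0, "dz": 0, "wx": 0, "wy": 0, "wz": 0, "fingers": 1}, {"dx": 0.015, "dy": 0, "dz": 0, "wx": 0, "wy": 0, "wz": 0, "fingers": 1}])

```text
clock: 14.1
eef_pos: [511.1, 176.5, 30.1]
tool_rot: [-2.844, 1.57, -3.031]
force: [-1.0, -0.6, -2.7]
width: 19.5
```

>>> servo_tool(rows=[{"dx": 0.008, "dy": 0, "dz": 0, "wx": 0, "wy": 0, "wz": 0, "fingers": 1}, {"dx": 0.004, "dy": 0, "dz": 0, "wx": 0, "wy": 0, "wz": 0, "fingers": 1}, {"dx": 0, "dy": 0, "dz": 0, "wx": 0, "wy": 0, "wz": 0, "fingers": 1}])

```text
clock: 14.48
eef_pos: [511.7, 176.7, 22.4]
tool_rot: [0.599, 1.57, 0.411]
force: [-0.0, -0.3, -3.1]
width: 18.8
```

>>> servo_tool(rows=[{"dx": 0.003, "dy": 0, "dz": 0, "wx": 0, "wy": 0, "wz": 0, "fingers": 1}, {"dx": 0.003, "dy": 0, "dz": 0, "wx": 0, "wy": 0, "wz": 0, "fingers": 1}, {"dx": 0, "dy": 0, "dz": 0, "wx": 0, "wy": 0, "wz": 0, "fingers": 1}])

```text
clock: 14.85
eef_pos: [511.3, 176.7, 17.5]
tool_rot: [-3.069, 1.571, 3.026]
force: [0.2, 0.3, -3.4]
width: 19.1
```

>>> servo_tool(rows=[{"dx": 0.001, "dy": 0, "dz": 0, "wx": 0, "wy": 0, "wz": 0, "fingers": 1}, {"dx": 0, "dy": 0, "dz": 0, "wx": 0, "wy": 0, "wz": 0, "fingers": 1}])

```text
clock: 15.1
eef_pos: [511.4, 176.6, 16.8]
tool_rot: [-2.661, 1.571, -2.85]
force: [-0.5, -0.4, -3.1]
width: 19.1
```

>>> servo_tool(rows=[{"dx": 0.001, "dy": 0, "dz": 0, "wx": 0, "wy": 0, "wz": 0, "fingers": 1}, {"dx": 0, "dy": 0, "dz": 0, "wx": 0, "wy": 0, "wz": 0, "fingers": 1}])

```text
clock: 15.35
eef_pos: [511.4, 176.6, 16.5]
tool_rot: [1.407, 1.57, 1.218]
force: [-1.7, 0.0, 5.2]
width: 18.8
```

>>> servo_tool(rows=[{"dx": 0.001, "dy": 0, "dz": 0, "wx": 0, "wy": 0, "wz": 0, "fingers": 1}, {"dx": 0, "dy": 0, "dz": 0, "wx": 0, "wy": 0, "wz": 0, "fingers": 1}])

```text
clock: 15.6
eef_pos: [511.4, 176.7, 16.5]
tool_rot: [1.438, 1.57, 1.25]
force: [-2.5, -0.6, 12.4]
width: 19.2
```

>>> servo_tool(rows=[{"dx": -0.001, "dy": 0, "dz": 0, "wx": 0, "wy": 0, "wz": 0, "fingers": 1}, {"dx": 0, "dy": 0, "dz": 0, "wx": 0, "wy": 0, "wz": 0, "fingers": 0.6}, {"dx": 0, "dy": 0, "dz": 0, "wx": 0, "wy": 0, "wz": 0, "fingers": 0.4}, {"dx": 0, "dy": 0, "dz": 0, "wx": 0, "wy": 0, "wz": 0, "fingers": 0.4}, {"dx": 0, "dy": 0, "dz": 0, "wx": 0, "wy": 0, "wz": 0, "fingers": 0.4}])

```text
clock: 16.23
eef_pos: [511.4, 176.6, 15.9]
tool_rot: [-2.131, 1.571, -2.319]
force: [0.0, 0.2, 0.3]
width: 51.2
```

>>> servo_tool(rows=[{"dx": -0.02, "dy": 0, "dz": 0, "wx": 0, "wy": 0, "wz": 0, "fingers": 0.4}, {"dx": -0.04, "dy": 0, "dz": 0, "wx": 0, "wy": 0, "wz": 0, "fingers": 0.4}, {"dx": -0.06, "dy": 0, "dz": 0, "wx": 0, "wy": 0, "wz": 0, "fingers": 0.4}, {"dx": -0.06, "dy": 0, "dz": 0, "wx": 0, "wy": 0, "wz": 0, "fingers": 0.4}, {"dx": -0.06, "dy": 0, "dz": 0, "wx": 0, "wy": 0, "wz": 0, "fingers": 0.4}])

```text
clock: 16.85
eef_pos: [511.2, 176.5, 198.5]
tool_rot: [0.745, 1.57, 0.557]
force: [0.2, 0.2, -0.9]
width: 51.2
```

>>> servo_tool(rows=[{"dx": 0, "dy": 0.07, "dz": 0, "wx": 0, "wy": 0, "wz": 0, "fingers": 0.4}, {"dx": 0, "dy": 0.07, "dz": 0, "wx": 0, "wy": 0, "wz": 0, "fingers": 0.4}, {"dx": 0, "dy": 0.07, "dz": 0, "wx": 0, "wy": 0, "wz": 0, "fingers": 0.4}, {"dx": 0, "dy": 0.07, "dz": 0, "wx": 0, "wy": 0, "wz": 0, "fingers": 0.4}, {"dx": 0, "dy": 0, "dz": 0, "wx": 0, "wy": 0, "wz": 0, "fingers": 0.4}])

```text
clock: 17.48
eef_pos: [549.3, 388.8, 196.1]
tool_rot: [1.704, 1.568, 1.523]
force: [-0.3, -0.2, 0.0]
width: 51.1
```

Run:
```python
from h import *
print(ctrl.read_state()['eef_pos'],ctrl.read_state()['clock'])
t=ctrl.get_image("top");s=ctrl.get_image("side")
a=cv2.resize(s[120:290,180:480],None,fx=2.6,fy=2.6)[:,:,::-1];cv2.imwrite("pics/s10.png",a)
cv2.imwrite("pics/t10.png",cv2.resize(t[90:240,150:450],None,fx=2.6,fy=2.6)[:,:,::-1])
```

```text
[549.27991071 388.82343212 196.1430413 ] 17.475
```

View pics/s10.png

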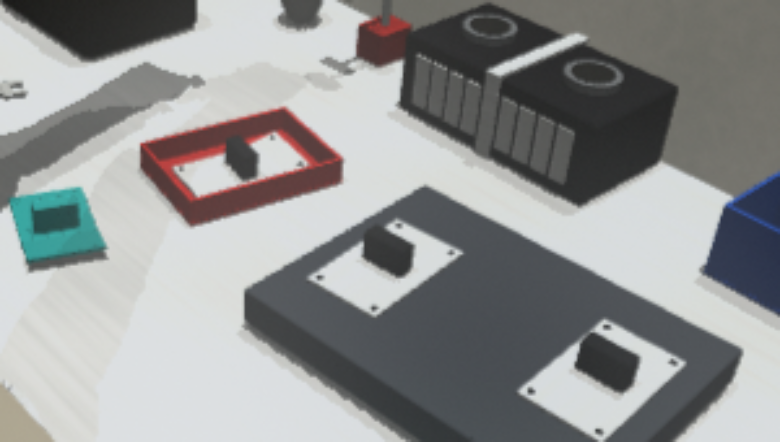

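View pics/t10.png

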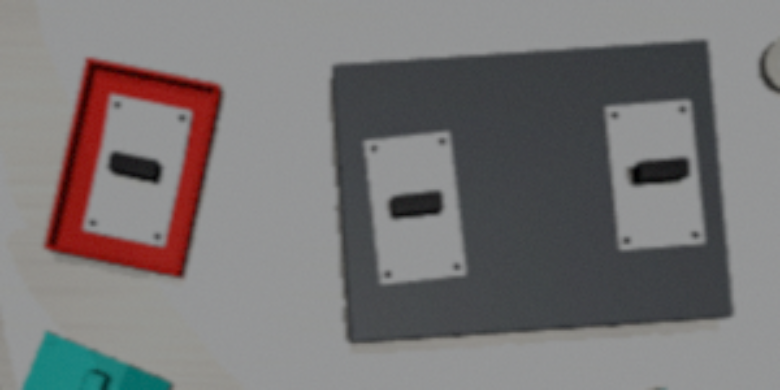

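The pictures show the bent cover flat and centred in the red tray, around (243,158) in the side crop and (135,167) in the top crop. The two sound covers haven't moved, and the arm is clear of everything.

```bash
python3 -c "
from cell import ctrl
print(ctrl.finish_job())"
```

```text
the job is handed in; nothing more can be done
None
```

The bent cover now lies flat in the middle of the red reject tray, and I handed the job in at about 17.5 s of the 51 s allowed.

- **Which cover:** it was the middle one on the granite plate. Its far end measured about 14 mm higher than the rest, and the other two covers measured flat.
- **Rocking:** I pressed on the raised end with the closed fingertips until it met the stone. The force rose from about 2 N to 12 N at TCP z = 54 mm. When I let go, the side picture showed the cover back level in its original place.
- **Moving:** I gripped it by the black grip (opening 19 mm) and lowered it into the tray in line with its walls. I pressed to about 12 N against the floor before opening the fingers.
- **Last checks:** both pictures showed the cover flat and centred, the two sound covers and the turquoise look-alike in view unmoved, and the arm well clear.
- **Disagreement:** the two cameras differed by about 3 mm in x and 5 mm in y on where the bent cover lay. I used a point in between, and it matched the side picture before I gripped.

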